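# Brush the rind of a cheese on its rolling carriage

### The arm

A 6-joint arm with a two-finger parallel gripper is mounted at the origin on the work surface. World frame = base frame: x ahead of the robot, y to its left, z up, the work surface at z = 0. Lengths are in m, angles in rad, forces in N, time in s.
With the tool pointing down it reaches from about 0.425 to 0.95 m from the base axis. Payload 3.5 kg.
Tool frame: the origin (TCP) lies between the finger pads; the fingertips stand 19 mm ahead of it and the grasp point (between the pads) is the TCP; z points along the fingers, y is the line along which they close (so a half turn about z gives the same grasp; the last joint's range is limited). The gripper opens to 85 mm and grips with 20 to 120 N. Pads are 22 mm wide; open, the fingers measure 114 mm over their backs; the gripper's body (76 mm by 85 mm) begins 54 mm behind the grasp point. The pads swing forward as they close: fully open they stand 13 mm farther back than shut.
Start: joints at [-1.43, 0.286, 1.577, -0, 1.279, -0.15], TCP at [0.194, -0.647, 0.25] pointing down, gripper open.
Joint ranges: [-2.77, 2.77], [-0.9, 2.22], [0.21, 2.48], [-1.53, 4.67], [0.24, 2.81], [-2.84, 2.84]. Speed limits (rad/s): [2.79, 2.79, 3.14, 3.14, 3.14, 3.14].

### API

Orientations are given as a unit quaternion [x, y, z, w].
In Python, from plant import monitor, eyes, ctrl gives the robot as it stands.
- The arm moves only by the shell command python3 -m handwheel 'ROWS' [FORCE]. ROWS is JSON, a list of rows, each a list of 7 numbers: the shift along the tool's x, y, z in units of 40 cm (1.0 is 40 cm), then the turn, a rotation vector about the tool's x, y, z in units of pi rad (1.0 is pi rad), then the opening, from -1 (shut) to 1 (fully open). A call has 1 to 12 rows; each row is the pose to reach, as a shift and turn from the pose commanded when the call began, along the tool's axes at that moment, turning the shorter way round; what a row does not reach only later rows make up. A row lasts 1/8 s, in which the tool goes at most 62.5 mm and 10.7 degrees, less where a joint would pass 70% of its speed; a pose out of reach is approached as far as the arm can. A call with a number of a shift or a turn outside -1 to 1 is refused whole. A call with a gripper value outside its range is refused whole. The fingers move at their own pace and stop on an object; FORCE is the grip in N (left out, the last holds). Time passes only in rows, so rows that repeat a pose let the fingers close. It gives the time, the measured TCP pose, the force, the opening and the grip force at its end, in the units of the state.
- monitor.get_state(): the state, without advancing time (a new reading comes with each control period).
- eyes.read_camera(name): name is "side" or "top"; returns the picture (400x640x3 uint8, red, green, blue); there is no depth.
- eyes.camera_params(name): a dict with "K" (3x3 intrinsics, pixels), "R" (3x3) and "t" (3): a world point X has camera coordinates R X + t. Camera axes: x right, y down, z forward; pixel columns grow to the right and rows downward; lengths in m; the calibration is good to about 2 mm. A picture is of the moment at which its call begins. camera_params takes no time and is no camera call.
- ctrl.sign_off(): hands the job in; it is judged then, once.
The state is a dict: "time": time; "qpos": joint angles; "dq": joint speeds; "joint_efforts": joint torques, N m; "eef_pos": TCP position; "tcp_rot": TCP orientation; "contact_force": force on the tool from outside, world axes, zero at the start; "wrist_torque": the same for the moment, N m; "opening": opening from 0.0 (shut) to 1.0 (fully open); "finger_force": force on a finger pad.
Only numpy, scipy, OpenCV 4.12 (cv2) and the standard library are available. Lean on these libraries where they do the work, as an engineer would, in place of code of your own. Each camera call takes 0.05 s, during which the arm holds its last target. There are 200 camera calls.

### The job

Take the brush from its rest and draw its round head slowly along the top of the big cheese wheel, from the edge nearest you to the far edge, with light unbroken pressure of about 5 N, taking ten seconds or so; the carriage under the cheese rolls freely and is pushed away by the brush, so steer it with the brush alone and keep it off the buffers. Touch the cheese and carriage with nothing but the brush, leave the other things alone, and finish holding the brush lifted clear above the cheese, with the carriage come to rest between the buffers.

Things in the scene. Friction and masses are not known exactly. Their poses are not given: they have to be found in the camera images.
- rail: Fixed dark steel rail pair, 560 mm long along its y axis, 150 mm wide, 12 mm high; origin at its middle on the table, x pointing away from the robot across the rails. Buffers at both ends. Place and yaw differ each time. The brush tip pressing at a distance s towards +y of the cheese centre pushes the carriage towards -y with about force*s/0.12 m: it runs away unless corrected.
- carriage (a joint): Position (m) of the dark steel carriage along the rail's +y; 0 is mid-rail, buffers stop it at -0.14 and +0.14, beyond 0.125 counts as bumped. Rolls freely: nominal mass 5 kg (hidden, 0.75 to 1.35 times that) plus cheese, drag 4 N per m/s, no dry friction. Under brush pressure it is unstable, time constant about 0.5 s; counting the cheese's spin its effective mass is about 9.2 kg.
- cheese_center (a point): Centre of the big pale cheese wheel that stands on edge on the carriage, 115 mm above the table; does not spin with the cheese. Axes as those of the rail: x along the cheese's spindle, away from the robot, z up.
- cheese: Cheese wheel on edge: 100 mm thick along x, radius 100 mm in the middle and 95 mm at the faces, top at most 215 mm above the table; 2.8 kg. Spins freely on a level spindle along the rail's x through its origin, so brushing round it only turns it. Seen from its centre, the near end of the top is x below -26 mm, the far end x above +26 mm, the part between |x| below 24 mm.
- brush: Loose wooden rind brush, 0.26 kg: grip 44 mm (x) by 30 mm (y), from 10 to 60 mm above its origin, on a shoulder plate 50 (x) by 92 (y) by 10 mm; origin at the plate's underside centre; round head below. Hangs by the plate on its rest, origin 95 mm above the table. Grip from above, fingers closing along its y, about 40 mm above the origin; lift straight up 100 mm or more.
- brush_tip (a point): Lowest point of the brush's round head (ball of 20 mm radius), 75 mm below the brush origin when free.
- brush_head (a joint): How far (m) the sprung head is pushed up into the brush, 0 to 0.030; spring 350 N/m with a damper of 6 N s/m, so contact force is about 350 * value + 0.4 N (5 N at 0.013).
- brush_rest: Fixed dark wooden rest, 80 mm (x) by 100 mm (y), 95 mm high: two walls 60 mm apart along y that carry the brush plate. Stands to the left or right in front of the rail.
- tin: Steel bowl, 110 mm across, 50 mm high, in the place to the left or right that the rest has not; fixed bystander.
- foil_cheese: Bystander: foil-wrapped cheese 100 mm across, 55 mm high.
- small_cheese: Bystander: small flat pale cheese 110 mm across, 50 mm high.
- half_cheese: Bystander: block of cheese 70 by 120 by 50 mm.
- salt_jar: Bystander: glass jar 70 mm across, 100 mm high.
- mug: Bystander: white mug, 80 mm high.
Not all that is in view belongs to the job. What is shaped like the brush but pink or red is not meant.

How it is judged:
By the outcome, as a careful person would: the job done as asked, in the order asked, and still so for the second after the job is handed in, while the arm keeps its last pose, push and grip.
It also fails if it takes over 67 s, if anything falls off the work surface, if the arm or the gripper's body presses on something with over 40 N, if the wrist force passes 120 N, or if a joint passes its speed limit or range.

## Working session

There is one attempt and no reset: what is moved stays moved. The work goes in short steps, Python scripts to look and compute and a shell command to move; the robot and the scene stay as the last step left them, time stands still between calls to the robot, and variables do not carry over. Pictures are saved under pics/ and viewed, at most 10 in all, crops included, and the job is handed in when it is done.

```bash
mkdir -p pics; ls; python3 - <<'E'
from plant import monitor, eyes
import cv2,json
print(monitor.get_state())
for n in("side","top"):
    p=eyes.camera_params(n);print(n,p)
    cv2.imwrite(f"pics/{n}0.png",eyes.read_camera(n)[:,:,::-1])
E
```

```text
pics
{'time': 0.0, 'qpos': array([-1.43003450e+00,  2.87179641e-01,  1.57820695e+00, -7.41620384e-06,
        1.27860952e+00, -1.49984885e-01]), 'dq': array([-0.0001666 ,  0.00083815,  0.00013592, -0.00023623, -0.00102288,
       -0.00073527]), 'joint_efforts': array([-1.08067964e-04, -4.05985343e+01, -2.92626446e+01, -6.49694903e-05,
        5.79593150e-03, -1.70135884e-06]), 'eef_pos': array([ 0.1934482 , -0.64603113,  0.2489216 ]), 'tcp_rot': array([ 9.89451020e-01,  1.44862813e-01,  1.99215909e-06, -1.20172903e-03]), 'contact_force': array([-0.65277804, -0.35182354, -0.61278939]), 'wrist_torque': array([-0.02880582, -0.00035045,  0.00584464]), 'finger_force': 0.0, 'opening': 1.000043579413017}
side {'K': array([[404.09234307,   0.        , 314.31018059],
       [  0.        , 404.09234307, 195.57852944],
       [  0.        ,   0.        ,   1.        ]]), 'R': array([[ 0.8737484 , -0.48631782,  0.00766239],
       [-0.28242324, -0.52011893, -0.80604802],
       [ 0.39598086,  0.70211913, -0.59180054]]), 't': array([-0.40337663,  0.21973199,  1.28253588])}
top {'K': array([[363.84843904,   0.        , 320.38580166],
       [  0.        , 363.84843904, 200.33416505],
       [  0.        ,   0.        ,   1.        ]]), 'R': array([[-7.26382765e-04, -9.99982660e-01,  5.84395246e-03],
       [-9.83932891e-01, -3.28663699e-04, -1.78538395e-01],
       [ 1.78537220e-01, -5.87974425e-03, -9.83915591e-01]]), 't': array([0.01209596, 0.47777981, 1.25577243])}
```

View pics/side0.png

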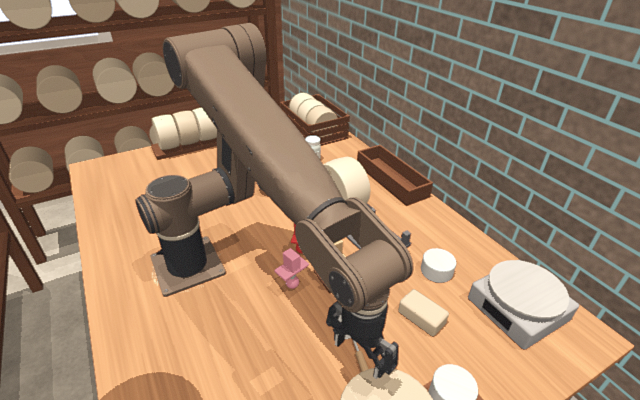

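View pics/top0.png

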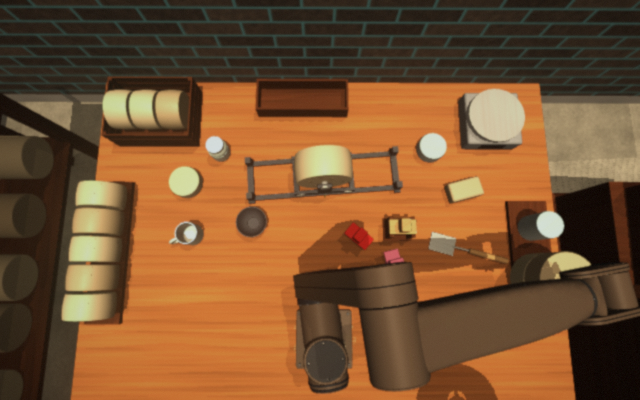

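Top view: the wooden brush on its dark rest is at (402,227). Look-alikes are the red one at (358,236) and the pink one at (393,257). The cheese is at (323,167), the rail ends at about (250,178) and (396,170), and the tin at (251,221). In the side view the arm hides the brush, so I'll move it out to the left.

```bash
python3 -m handwheel '[[0.87,-0.65,-0.5,0,0,0,1],[0.87,-0.65,-0.5,0,0,0,1],[0.87,-0.65,-0.5,0,0,0,1],[0.87,-0.65,-0.5,0,0,0,1],[0.87,-0.65,-0.5,0,0,0,1],[0.87,-0.65,-0.5,0,0,0,1],[0.87,-0.65,-0.5,0,0,0,1],[0.87,-0.65,-0.5,0,0,0,1]]' 
python3 -m handwheel '[[0.38,-1,0,0,0,0,1],[0.38,-1,0,0,0,0,1],[0.38,-1,0,0,0,0,1],[0.38,-1,0,0,0,0,1],[0.38,-1,0,0,0,0,1],[0.38,-1,0,0,0,0,1],[0.38,-1,0,0,0,0,1],[0.38,-1,0,0,0,0,1]]'
python3 - <<'E'
from plant import monitor, eyes
import cv2,numpy as np
s=eyes.read_camera("side")[:,:,::-1];t=eyes.read_camera("top")[:,:,::-1]
cv2.imwrite("pics/side1.png",s);cv2.imwrite("pics/top1.png",t)
a=cv2.resize(s[150:290,220:420],(800,560),interpolation=cv2.INTER_CUBIC)
b=cv2.resize(t[120:270,230:430],(800,600),interpolation=cv2.INTER_CUBIC)
cv2.imwrite("pics/sc.png",a);cv2.imwrite("pics/tc.png",b)
E
```

```text
time: 1.1
eef_pos: [0.4535, -0.2956, 0.4517]
tcp_rot: [0.989, 0.146, 0.001, 0.0]
contact_force: [-0.3, 0.0, -0.9]
opening: 1.0
finger_force: 0.0
time: 2.1
eef_pos: [0.4827, 0.1321, 0.4496]
tcp_rot: [0.989, 0.148, -0.001, -0.0]
contact_force: [-0.5, -0.6, 1.1]
opening: 0.997
finger_force: 0.0
```

View pics/sc.png

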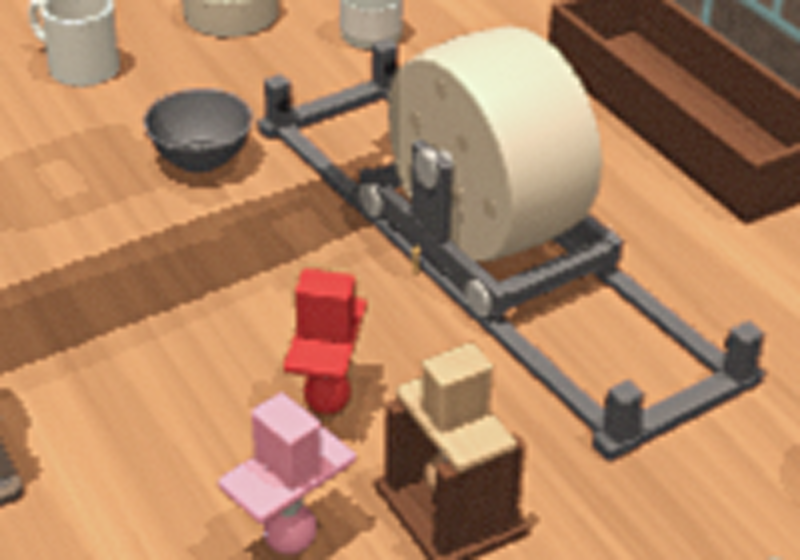

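View pics/tc.png

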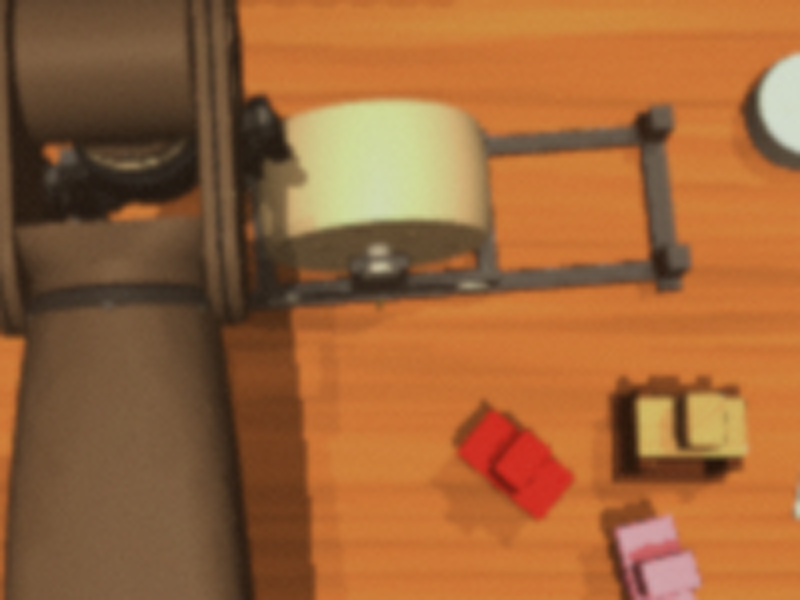

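Side crop: the wooden brush on its dark rest has its grip top at crop (456,363). Red and pink are loose decoys. Top crop: the grip top is at (707,418) and the plate corners are (636,396), (746,396), (746,457) and (637,457). So the wooden one is the choice. Next I need one rail crop from the unobstructed top picture.

```bash
cat > h.py <<'E'
import numpy as np, cv2
from plant import monitor, eyes
P={n:eyes.camera_params(n) for n in("side","top")}
def proj(n,X):
    p=P[n];c=np.atleast_2d(X)@p["R"].T+p["t"];u=c@p["K"].T;return u[:,:2]/u[:,2:]
def atz(n,uv,z):
    p=P[n];d=p["R"].T@np.linalg.solve(p["K"],[uv[0],uv[1],1]);o=-p["R"].T@p["t"];return o+d*(z-o[2])/d[2]
def tri(uvs,uvt):
    M=[p["K"]@np.c_[p["R"],p["t"]] for p in(P["side"],P["top"])]
    x=cv2.triangulatePoints(M[0],M[1],np.float64(uvs).reshape(2,1),np.float64(uvt).reshape(2,1));return (x[:3]/x[3]).ravel()
S=lambda x,y:(220+x/4-.375,150+y/4-.375)
T=lambda x,y:(230+x/4-.375,120+y/4-.375)
E
python3 - <<'E'
from h import *
print("grip top",tri(S(456,363),T(707,418)))
for c in [(636,396),(746,396),(746,457),(637,457)]: print("plate",atz("top",T(*c),.105))
print("rail R near corner tri", tri(S(612,452),T(672,288)), "R far",tri(S(760,378),T(655,135)))
print(atz("side",S(612,452),0.0),atz("side",S(760,380),0.0),atz("side",S(262,128),0))
t=cv2.imread("pics/top0.png")
cv2.imwrite("pics/tr.png",cv2.resize(t[140:215,235:415],(792,330),interpolation=cv2.INTER_CUBIC))
E
```

```text
grip top [ 0.37820122 -0.26434128  0.15198702]
plate [ 0.40397063 -0.21749647  0.105     ]
plate [ 0.40397373 -0.31029372  0.105     ]
plate [ 0.35259175 -0.30783871  0.105     ]
plate [ 0.35261121 -0.21657438  0.105     ]
rail R near corner tri [ 0.52022047 -0.27552734  0.00113753] R far [ 0.67235281 -0.26734266  0.00458371]
[ 0.52274971 -0.27496479  0.        ] [ 0.68195952 -0.26648337  0.        ] [0.47668751 0.27407945 0.        ]
```

View pics/tr.png

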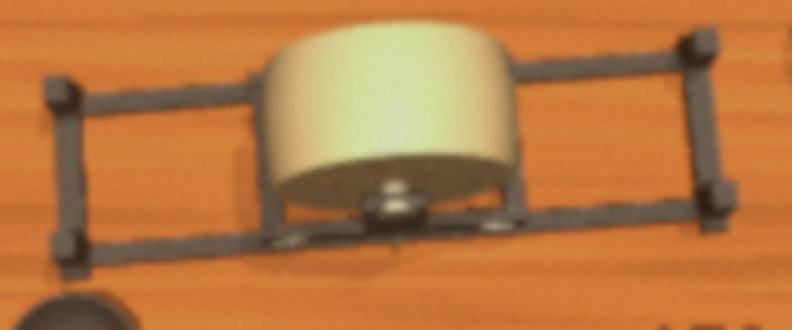

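Rail crop, scale 4.4 and offset (235,140): crossbar middles are at (70,180) and (703,125), and the cheese silhouette runs from 262 to 517.

```bash
python3 - <<'E'
from h import *
R=lambda x,y:(235+(x+.5)/4.4-.5,140+(y+.5)/4.4-.5)
for c in [(70,180),(703,125),(82,103),(685,62),(90,254),(695,210)]: print(c,atz("top",R(*c),.012).round(4))
print("mark",atz("top",R(395,247),.012),atz("side",S(416,258),.012))
n=atz("top",R(75,278),0),atz("top",R(717,231),0); print("near corners",n)
# cheese silhouette via fit: project model
for nm in("top0","side1"):
    im=cv2.cvtColor(cv2.imread(f"pics/{nm}.png"),cv2.COLOR_BGR2HSV)
    print(nm,[im[int(v),int(u)] for u,v in ([R(390,100),R(390,175),R(150,150),R(540,150)] if nm=="top0" else [S(540,120),S(450,100),S(560,320)])])
E
python3 -m handwheel '[[-0.539,0.871,0.4,0,0,0.094,1],[-0.539,0.871,0.4,0,0,0.094,1],[-0.539,0.871,0.4,0,0,0.094,1],[-0.539,0.871,0.4,0,0,0.094,1],[-0.539,0.871,0.4,0,0,0.094,1],[-0.539,0.871,0.4,0,0,0.094,1],[-0.539,0.871,0.4,0,0,0.094,1],[-0.539,0.871,0.4,0,0,0.094,1],[-0.539,0.871,0.5,0,0,0.094,1],[-0.539,0.871,0.5,0,0,0.094,1]]'
```

```text
(70, 180) [0.5576 0.2694 0.012 ]
(703, 125) [ 0.6057 -0.2636  0.012 ]
(82, 103) [0.6244 0.2615 0.012 ]
(685, 62) [ 0.6611 -0.2503  0.012 ]
(90, 254) [0.4944 0.2507 0.012 ]
(695, 210) [ 0.5321 -0.2542  0.012 ]
mark [ 0.50047837 -0.00285771  0.012     ] [0.50130655 0.0015024  0.012     ]
near corners (array([0.47628584, 0.26472336, 0.        ]), array([ 0.51666393, -0.27457831,  0.        ]))
top0 [array([ 34,  58, 220], dtype=uint8), array([ 17, 125, 104], dtype=uint8), array([ 13, 185, 211], dtype=uint8), array([ 13, 186, 210], dtype=uint8)]
side1 [array([ 22,  46, 237], dtype=uint8), array([ 19,  70, 157], dtype=uint8), array([ 14, 126, 229], dtype=uint8)]
time: 3.45
eef_pos: [0.375, -0.2654, 0.2476]
tcp_rot: [1.0, -0.003, -0.002, -0.003]
contact_force: [-0.4, -0.8, 0.8]
opening: 0.998
finger_force: 0.0
```

```bash
python3 -m handwheel '[[0.0075,-0.005,0.14,0,0,0,1],[0.0075,-0.005,0.23,0,0,0,1],[0.0075,-0.005,0.28,0,0,0,1],[0.0075,-0.005,0.28,0,0,0,1],[0.0075,-0.005,0.28,0,0,0,-1],[0.0075,-0.005,0.28,0,0,0,-1],[0.0075,-0.005,0.28,0,0,0,-1],[0.0075,-0.005,0.28,0,0,0,-1],[0.0075,-0.005,0.28,0,0,0,-1],[0.0075,-0.005,0.28,0,0,0,-1]]' 70
python3 - <<'E'
from h import *
s=eyes.read_camera("side")[:,:,::-1];cv2.imwrite("pics/side2.png",s)
cv2.imwrite("pics/side2c.png",cv2.resize(s[130:290,240:420],(720,640))[:600])
R=lambda x,y:(235+(x+.5)/4.4-.5,140+(y+.5)/4.4-.5)
print("bolt",tri(S(428,165),R(395,188)))
# cheese: fit centre (x,y) & yaw to pale mask silhouette in both views
from scipy.optimize import minimize
def mask(nm,roi):
    im=cv2.cvtColor(cv2.imread(f"pics/{nm}.png"),cv2.COLOR_BGR2HSV);m=((im[...,0]>14)&(im[...,1]<150)).astype(np.uint8)
    o=np.zeros_like(m);u0,v0,u1,v1=roi;o[v0:v1,u0:u1]=m[v0:v1,u0:u1]
    n,l,st,c=cv2.connectedComponentsWithStats(o);k=1+st[1:,4].argmax();print(nm,st[k],c[k]);return (l==k).astype(np.uint8)
ms={"top":mask("top0",(290,140,358,192)),"side":mask("side1",(312,155,372,218))}
def model(n,p):
    x,y,yaw=p;a=np.linspace(0,2*np.pi,60);pts=[]
    for X in np.linspace(-.05,.05,5):
        r=.1-.005*(X/.05)**2;q=np.c_[0*a+X,r*np.cos(a),.115+r*np.sin(a)];pts.append(q)
    q=np.vstack(pts);c,s=np.cos(yaw),np.sin(yaw)
    w=np.c_[x+c*q[:,0]-s*q[:,1],y+s*q[:,0]+c*q[:,1],q[:,2]]
    h=cv2.convexHull(np.float32(proj(n,w)*16).round().astype(np.int32));m=np.zeros((400,640),np.uint8)
    cv2.fillConvexPoly(m,h,1,lineType=cv2.LINE_8,shift=4);return m
for names in (["top"],["side"],["top","side"]):
    f=lambda p:sum((model(n,p)!=ms[n]).sum() for n in names)
    r=minimize(f,[.579,.0,.076],method="Nelder-Mead",options=dict(initial_simplex=[[.579,0,.076],[.59,0,.076],[.579,.012,.076],[.579,0,.13]]))
    print(names,r.x,r.fun)
E
```

```text
time: 4.7
eef_pos: [0.3803, -0.2652, 0.1396]
tcp_rot: [1.0, -0.002, 0.001, 0.001]
contact_force: [-0.2, 1.4, 5.9]
opening: 0.343
finger_force: 70.7
bolt [0.51932782 0.00201935 0.1119656 ]
top0 [ 292  145   66   47 2315] [323.30799136 166.56717063]
side1 [ 312  155   59   63 2581] [342.04843084 185.08678807]
['top'] [0.57754201 0.00404641 0.0822533 ] 211.0
['side'] [0.57740761 0.00422576 0.01522526] 420.0
['top', 'side'] [0.57826954 0.00327458 0.05859086] 663.0
```

View pics/side2c.png

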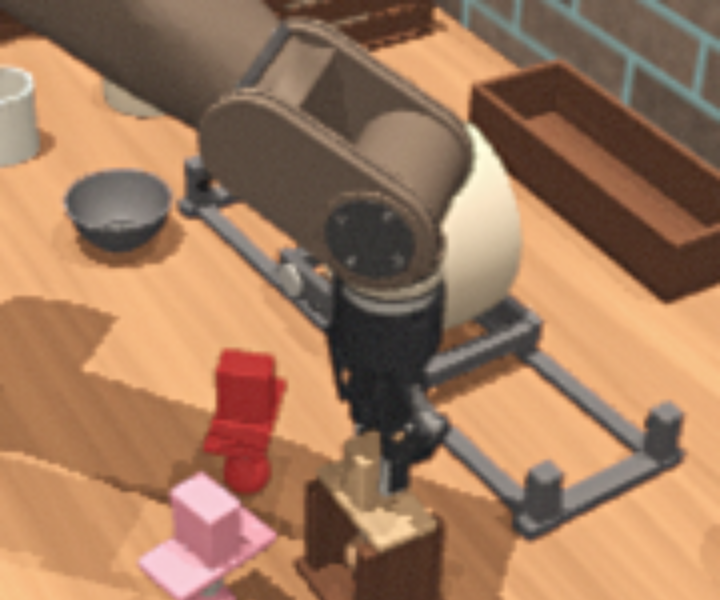

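The grip holds at 29 mm opening and the side picture shows the fingers round the wooden grip. Cheese centre is about (0.578, 0.003), with rail yaw about 4.4°. Now I'll lift and carry the brush over.

```bash
python3 -m handwheel '[[0,0,-0.06,0,0,0,-1],[0,0,-0.18,0,0,0,-1],[0,0,-0.32,0,0,0,-1],[0,0,-0.46,0,0,0,-1],[0,0,-0.58,0,0,0,-1],[0,0,-0.625,0,0,0,-1],[0,0,-0.625,0,0,0,-1]]'
python3 -m handwheel '[[0.09,-0.15,0,0,0,-0.0244,-1],[0.18,-0.3,0,0,0,-0.0244,-1],[0.26,-0.44,0,0,0,-0.0244,-1],[0.33,-0.55,0,0,0,-0.0244,-1],[0.38,-0.63,0,0,0,-0.0244,-1],[0.395,-0.66,0,0,0,-0.0244,-1],[0.395,-0.66,0,0,0,-0.0244,-1],[0.395,-0.66,0,0,0,-0.0244,-1]]'
python3 - <<'E'
from h import *
s=eyes.read_camera("side")[:,:,::-1];cv2.imwrite("pics/side3.png",s)
t=eyes.read_camera("top")[:,:,::-1];cv2.imwrite("pics/top3.png",t)
a=cv2.resize(s[80:280,230:420],(570,600));b=cv2.resize(t[130:220,240:410],(570,302))
cv2.imwrite("pics/c3.png",a)
print(monitor.get_state()["contact_force"],monitor.get_state()["eef_pos"],monitor.get_state()["tcp_rot"])
E
```

```text
time: 5.62
eef_pos: [0.3797, -0.2646, 0.3877]
tcp_rot: [1.0, -0.002, -0.0, -0.0]
contact_force: [-0.2, 0.9, -3.0]
opening: 0.342
finger_force: 69.9
time: 6.62
eef_pos: [0.5382, -0.0024, 0.3871]
tcp_rot: [0.999, 0.035, -0.001, 0.0]
contact_force: [-0.1, -0.7, -2.4]
opening: 0.338
finger_force: 70.3
[ 0.11331401  0.46923536 -1.5098959 ] [ 0.53841748 -0.00257618  0.38808495] [ 9.99385815e-01  3.50417416e-02 -2.22379985e-04  1.38172398e-04]
```

View pics/c3.png

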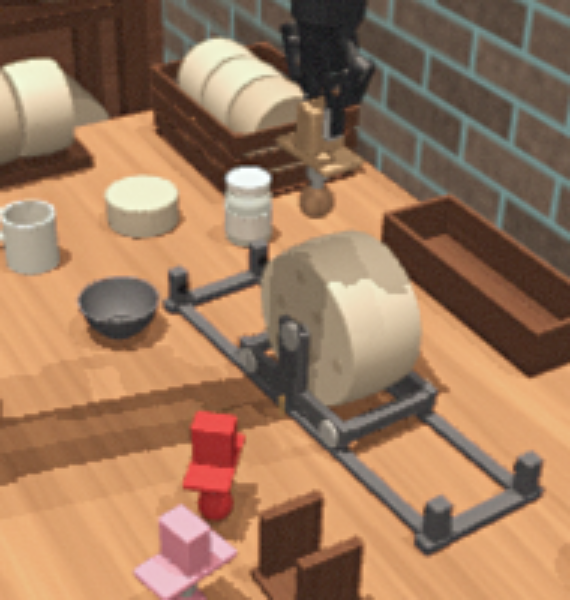

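View pics/top3.png

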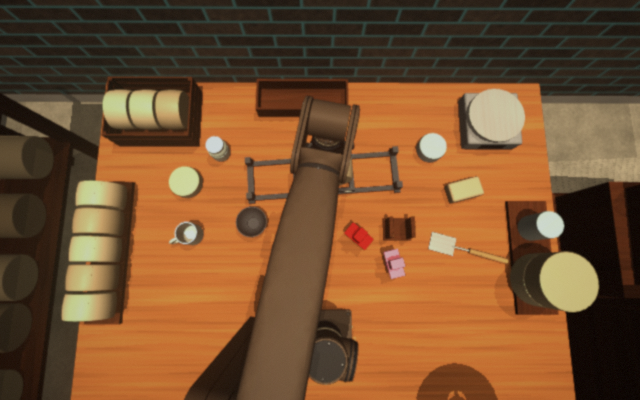

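Side crop: brush held upright with its ball at crop (316,201), above the cheese; the carriage's near beam and wheels are fully visible, so the side camera can track it. The rest is empty and the decoys are untouched. Next is the tracker and estimator.

```bash
cat > step.py <<'E'
"""After a move: measure carriage, update estimate, propose next rows. usage: step.py [F_target]  (init: step.py init)"""
import sys,pickle
from h import *
from scipy.linalg import expm, solve_discrete_are
psi=np.deg2rad(4.2);ex=np.array([np.cos(psi),np.sin(psi),0]);ey=np.array([-np.sin(psi),np.cos(psi),0])
C0=np.array([.5783,.0035,0]); O=np.array([.579,.002,0])
TIPX=-.002; H=.1196
# rectify near beam plane (rail x=-.075, y -.2...2, z 0...07), 1 mm per pixel
ys,zs=(-.22,.22),(.0,.075)
w=np.array([O-.068*ex+y*ey+[0,0,z] for y,z in((ys[0],zs[1]),(ys[1],zs[1]),(ys[1],zs[0]),(ys[0],zs[0]))])
Hm=cv2.getPerspectiveTransform(np.float32(proj("side",w)),np.float32([[0,0],[440,0],[440,75],[0,75]]))
rect=lambda im:cv2.GaussianBlur(cv2.warpPerspective(im,Hm,(440,75),flags=cv2.INTER_CUBIC),(0,0),1.5)
TPL=rect(cv2.cvtColor(cv2.imread("pics/side3.png"),cv2.COLOR_BGR2RGB))[18:62,125:315]
def meas(im):
    r=cv2.matchTemplate(rect(im)[18:62],TPL,cv2.TM_CCOEFF_NORMED)[0];i=int(np.clip(r.argmax(),1,len(r)-2))
    d=(r[i-1]-r[i+1])/(2*(r[i-1]-2*r[i]+r[i+1]));return (i+d-125)/1000,r[i]
M,D,T=9.2,4.,.425
def cont(F):
    k=F/.12/M;return np.array([[0,1,0],[k,-D/M,k],[0,0,0]]),np.array([0,-k,0])
def disc(F,dt):
    A,B=cont(F);E=np.zeros((4,4));E[:3,:3]=A;E[:3,3]=B;E=expm(E*dt);return E[:3,:3],E[:3,3]
def main():
    st0=monitor.get_state();im=eyes.read_camera("side");st1=monitor.get_state()
    p=np.mean([st0["eef_pos"],st1["eef_pos"]],0)
    f=np.mean([st0["contact_force"][2],st1["contact_force"][2]]);c,q=meas(im);t=st0["time"]
    tip=np.array([(p-C0)@ex+TIPX,(p-C0)@ey,p[2]-H])
    if sys.argv[1:2]==["init"]:
        fs=[f]
        for _ in range(6): eyes.read_camera("side");fs.append(monitor.get_state()["contact_force"][2])
        S=dict(t=monitor.get_state()["time"],x=np.array([0,0,0.]),P=np.diag([1e-6,1e-8,6e-6]),y=tip[1],F=0.,tare=np.mean(fs),z0=0.,)
        print("tare",np.round(fs,1));f=S["tare"]
    else: S=pickle.load(open("S.pkl","rb"))
    dt=t-S["t"];Fm=f-S["tare"];F=S["F"];n=max(1,round(dt/.025))
    x,P=S["x"],S["P"]
    for i in range(n):
        h=dt/n;A,B=disc(F,h);y=S["y"]+(tip[1]-S["y"])*np.clip(((i+.5)*h-.05)/.2,0,1)
        x=A@x+B*y;P=A@P@A.T+np.diag([1e-9,(.03**2)*h*h*4,1e-8*h])
    if dt>0 and q>.6:
        K=P[:,0]/(P[0,0]+7e-4**2);x=x+K*(c-x[0]);P=P-np.outer(K,P[0])
    Ft=float(sys.argv[1]) if len(sys.argv)>1 and sys.argv[1]!="init" else 0.
    A,B=disc(5.,T);A2,B2=A[:2,:2],B[:2,None]
    X=solve_discrete_are(A2,B2,np.diag([1.,.05]),[[1.]]);G=np.linalg.solve(1+B2.T@X@B2,B2.T@X@A2)[0]
    xp=disc(F,.1)[0]@x+disc(F,.1)[1]*tip[1]       # predict over picture time and half the ramp
    u=np.clip(-G@xp[:2]+xp[2],xp[0]+xp[2]-.03,xp[0]+xp[2]+.03)
    zs=.215-.005*(tip[0]/.05)**2
    print(f"t {t:.2f} q {q:.2f} meas {c*1e3:.1f} est c {x[0]*1e3:.1f} v {x[1]*1e3:.1f} b {x[2]*1e3:.1f} | tip x {tip[0]*1e3:.1f} y {tip[1]*1e3:.1f} z-surf {(tip[2]-zs)*1e3:.1f} F {Fm:.1f} | u {u*1e3:.1f} -> dy row {-(u-tip[1])/.4:.3f}  tcpz {p[2]:.4f}")
    S.update(t=t,x=x,P=P,y=tip[1],F=Ft);pickle.dump(S,open("S.pkl","wb"))
if __name__=="__main__": main()
E
python3 step.py init; python3 - <<'E'
from h import *;from step import *
b=tri((335.1,146.8),(320,160));q=proj("side",[.5364,-.0027,.2880]);print(q)
print(meas(cv2.imread("pics/side1.png")[:,:,::-1]))
im=cv2.imread("pics/side3.png")[:,:,::-1]
a=proj("side",O+[0,0,.03]);b=proj("side",O+.05*ey+[0,0,.03]);d=(b-a)[0]
print(d,meas(cv2.warpAffine(im,np.float32([[1,0,d[0]],[0,1,d[1]]]),(640,400))))
E
```

```text
tare [-2.9 -2.9 -2.3 -2.5 -2.3 -2.3 -2.1]
t 6.72 q 1.00 meas 0.0 est c 0.0 v 0.0 b 0.0 | tip x -42.2 y -3.1 z-surf 57.2 F 0.0 | u 0.0 -> dy row -0.008  tcpz 0.3882
[[335.33714111 145.93113116]]
(np.float32(-0.00063440704), np.float32(0.85455555))
[-7.85825629 -6.7649075 ] (np.float32(0.049294572), np.float32(0.9596482))
```

```bash
python3 -m handwheel '[[0,-0.008,0.05,0,0,0,-1],[0,-0.008,0.09,0,0,0,-1],[0,-0.008,0.115,0,0,0,-1],[0,-0.008,0.12,0,0,0,-1],[0,-0.008,0.12,0,0,0,-1]]' && python3 step.py 0
```

```text
time: 7.7
eef_pos: [0.5388, 0.0019, 0.3405]
tcp_rot: [0.999, 0.036, 0.0, 0.0]
contact_force: [0.3, 0.0, -1.9]
opening: 0.341
finger_force: 70.3
t 7.70 q 1.00 meas 0.1 est c 0.1 v 0.1 b 0.0 | tip x -41.5 y 1.2 z-surf 9.5 F 0.2 | u 0.3 -> dy row 0.002  tcpz 0.3407
```

```bash
python3 -m handwheel '[[0,0.002,0.022,0,0,0,-1],[0,0.002,0.04,0,0,0,-1],[0,0.002,0.05,0,0,0,-1]]' && sed -i 's/"F"\]=0/&/' step.py && python3 - <<'E'
import pickle
S=pickle.load(open("S.pkl","rb"));S["F"]=2.5;pickle.dump(S,open("S.pkl","wb"))
E
python3 step.py 5
```

```text
time: 8.12
eef_pos: [0.5391, 0.001, 0.3208]
tcp_rot: [0.999, 0.036, 0.001, 0.0]
contact_force: [-0.2, -0.3, 1.6]
opening: 0.339
finger_force: 70.6
t 8.12 q 1.00 meas -0.0 est c -0.0 v -0.5 b -0.0 | tip x -41.3 y 0.4 z-surf -10.6 F 4.2 | u -0.5 -> dy row 0.002  tcpz 0.3206
```

```bash
python3 -m handwheel '[[0.0025,0.002,0.002,0,0,0,-1],[0.005,0.002,0.004,0,0,0,-1],[0.0075,0.002,0.004,0,0,0,-1]]' && python3 step.py 5
```

```text
time: 8.55
eef_pos: [0.5408, 0.0005, 0.3186]
tcp_rot: [0.999, 0.036, -0.002, -0.0]
contact_force: [-3.2, -0.5, 1.4]
opening: 0.341
finger_force: 70.8
t 8.55 q 1.00 meas -0.1 est c -0.1 v -0.1 b 0.1 | tip x -39.5 y -0.3 z-surf -12.9 F 4.2 | u -0.1 -> dy row -0.000  tcpz 0.3185
```

```bash
python3 -m handwheel '[[0.0025,0,0,0,0,0,-1],[0.005,0,0,0,0,0,-1],[0.0075,0,-0.001,0,0,0,-1]]' && python3 step.py 5
```

```text
time: 8.98
eef_pos: [0.5447, 0.0007, 0.319]
tcp_rot: [0.999, 0.036, -0.0, -0.0]
contact_force: [-3.1, -1.4, 2.4]
opening: 0.34
finger_force: 70.9
t 8.97 q 0.99 meas -1.4 est c -1.4 v -3.6 b -0.4 | tip x -35.6 y -0.3 z-surf -12.9 F 5.0 | u -5.8 -> dy row 0.014  tcpz 0.3191
```

```bash
python3 -m handwheel '[[0.0025,0.009,0,0,0,0,-1],[0.005,0.014,0,0,0,0,-1],[0.0075,0.014,-0.001,0,0,0,-1]]' && python3 step.py 5
```

```text
time: 9.4
eef_pos: [0.5484, -0.005, 0.3196]
tcp_rot: [0.999, 0.036, 0.0, 0.0]
contact_force: [-1.8, -0.5, 1.4]
opening: 0.338
finger_force: 70.9
t 9.40 q 0.99 meas -4.2 est c -4.1 v -4.7 b -0.8 | tip x -32.3 y -6.2 z-surf -12.9 F 4.4 | u -10.6 -> dy row 0.011  tcpz 0.3196
```

```bash
python3 -m handwheel '[[0.0025,0.009,0,0,0,0,-1],[0.005,0.012,0,0,0,0,-1],[0.0075,0.012,-0.001,0,0,0,-1]]' && python3 step.py 5
```

```text
time: 9.82
eef_pos: [0.5515, -0.0094, 0.3198]
tcp_rot: [0.999, 0.036, -0.0, 0.0]
contact_force: [-3.5, -0.3, 2.3]
opening: 0.344
finger_force: 70.9
t 9.82 q 0.99 meas -4.4 est c -4.4 v 4.0 b -0.7 | tip x -29.6 y -10.9 z-surf -13.0 F 4.8 | u -2.6 -> dy row -0.021  tcpz 0.3199
```

```bash
python3 -m handwheel '[[0.0025,-0.012,0,0,0,0,-1],[0.005,-0.02,0,0,0,0,-1],[0.0075,-0.02,-0.001,0,0,0,-1]]' && python3 step.py 5
```

```text
time: 10.25
eef_pos: [0.5538, -0.0005, 0.3203]
tcp_rot: [0.999, 0.036, -0.0, -0.0]
contact_force: [-3.8, -1.2, 2.2]
opening: 0.342
finger_force: 70.9
t 10.25 q 0.99 meas 2.9 est c 2.7 v 18.6 b 0.1 | tip x -26.6 y -2.3 z-surf -12.9 F 4.7 | u 20.6 -> dy row -0.057  tcpz 0.3203
```

```bash
python3 -m handwheel '[[0.0025,-0.022,0,0,0,0,-1],[0.005,-0.042,0.001,0,0,0,-1],[0.0075,-0.052,0.001,0,0,0,-1]]' && python3 step.py 5
```

```text
time: 10.68
eef_pos: [0.5551, 0.021, 0.3198]
tcp_rot: [0.999, 0.036, -0.0, -0.0]
contact_force: [-3.5, -1.0, 2.7]
opening: 0.335
finger_force: 71.0
t 10.68 q 0.98 meas 15.1 est c 14.8 v 22.2 b 1.0 | tip x -23.7 y 19.3 z-surf -13.7 F 4.8 | u 40.7 -> dy row -0.054  tcpz 0.3198
```

```bash
python3 -m handwheel '[[0.0025,-0.025,0,0,0,0,-1],[0.005,-0.046,0.001,0,0,0,-1],[0.0075,-0.054,0.001,0,0,0,-1]]' && python3 step.py 5
```

```text
time: 11.1
eef_pos: [0.5565, 0.0427, 0.3192]
tcp_rot: [0.999, 0.036, -0.001, -0.0]
contact_force: [-3.0, 0.4, 2.5]
opening: 0.337
finger_force: 70.9
t 11.10 q 0.97 meas 23.3 est c 23.1 v 4.0 b 1.5 | tip x -20.8 y 40.8 z-surf -14.5 F 4.5 | u 35.6 -> dy row 0.013  tcpz 0.3193
```

```bash
python3 -m handwheel '[[0.0025,0.005,0,0,0,0,-1],[0.005,0.01,0,0,0,0,-1],[0.0075,0.013,-0.001,0,0,0,-1]]' && python3 step.py 5
```

```text
time: 11.52
eef_pos: [0.5603, 0.0362, 0.3199]
tcp_rot: [0.999, 0.036, 0.0, 0.0]
contact_force: [-3.1, -0.7, 2.3]
opening: 0.34
finger_force: 70.9
t 11.53 q 0.96 meas 15.3 est c 15.5 v -30.2 b 1.0 | tip x -17.4 y 33.9 z-surf -14.0 F 4.8 | u -4.2 -> dy row 0.095  tcpz 0.3199
```

```bash
sed -i 's/        x=A@x+B\*y;P/        x=A@x+B*y;x[0]+=.1*(y-yl);yl=y;P/; s/^    x,P=S\["x"\],S\["P"\]/    x,P,yl=S["x"],S["P"],S["y"]/' step.py; python3 -m handwheel '[[0.0025,0.04,-0.002,0,0,0,-1],[0.005,0.075,-0.003,0,0,0,-1],[0.0075,0.092,-0.003,0,0,0,-1]]' && python3 step.py 5
```

```text
time: 11.95
eef_pos: [0.5662, -0.0015, 0.3213]
tcp_rot: [0.999, 0.035, 0.0, 0.001]
contact_force: [-1.7, -0.4, 1.8]
opening: 0.343
finger_force: 70.9
t 11.95 q 0.98 meas -5.7 est c -5.6 v -36.7 b 0.7 | tip x -14.4 y -4.3 z-surf -12.9 F 4.6 | u -37.3 -> dy row 0.082  tcpz 0.3213
```

```bash
python3 -m handwheel '[[0.0025,0.045,0,0,0,0,-1],[0.005,0.078,0.002,0,0,0,-1],[0.0075,0.082,0.002,0,0,0,-1]]' && python3 step.py 5
```

```text
time: 12.38
eef_pos: [0.5713, -0.034, 0.3202]
tcp_rot: [0.999, 0.035, -0.0, 0.001]
contact_force: [-2.2, 0.0, 2.4]
opening: 0.339
finger_force: 70.9
t 12.38 q 0.98 meas -23.3 est c -23.1 v -17.9 b 0.4 | tip x -11.7 y -36.6 z-surf -14.1 F 5.0 | u -45.4 -> dy row 0.022  tcpz 0.3202
```

```bash
python3 -m handwheel '[[0.0025,0.009,0,0,0,0,-1],[0.005,0.012,0,0,0,0,-1],[0.0075,0.012,0,0,0,0,-1]]' && python3 step.py 5
```

```text
time: 12.8
eef_pos: [0.5744, -0.0367, 0.3202]
tcp_rot: [0.999, 0.036, -0.0, -0.0]
contact_force: [-3.3, -0.7, 2.0]
opening: 0.339
finger_force: 70.9
t 12.80 q 0.98 meas -22.7 est c -22.8 v 16.2 b 0.6 | tip x -8.7 y -39.8 z-surf -14.2 F 4.6 | u -16.5 -> dy row -0.058  tcpz 0.3202
```

```bash
cat > u.py <<'E'
import pickle;from step import *
S=pickle.load(open("S.pkl","rb"));x0,y0=S["x"],S["y"];L=(np.linalg.eigvals(cont(5.)[0])).real.max()
xi=lambda x:x[0]+x[1]/L
def end(u):
    x=x0.copy();yl=y0
    for i in range(18):
        y=y0+(u-y0)*np.clip(((i+.5)*.025-.05)/.3,0,1);A,B=disc(5.,.025);x=A@x+B*y;x[0]+=.1*(y-yl);yl=y
    return x
e0,e1=end(0.),end(.01)
for r in(0,.3,.6):
    u=.01*(r*xi(x0)-xi(e0))/(xi(e1)-xi(e0));u=np.clip(u,x0[0]-.04,x0[0]+.04);e=end(u)
    print(f"rho {r}: u {u*1e3:.1f} row {-(u-y0)/.4:.3f} -> c {e[0]*1e3:.1f} v {e[1]*1e3:.1f}",end="; ")
print("xi %.1f"%(xi(x0)*1e3))
E
python3 u.py
```

```text
rho 0: u 0.1 row -0.100 -> c -8.8 v 16.8; rho 0.3: u 7.5 row -0.118 -> c -9.1 v 9.2; rho 0.6: u 14.9 row -0.137 -> c -9.4 v 1.5; xi -14.4
```

```bash
python3 -m handwheel '[[0.0025,-0.033,-0.001,0,0,0,-1],[0.005,-0.067,-0.002,0,0,0,-1],[0.0075,-0.1,-0.002,0,0,0,-1]]' && python3 step.py 5 && python3 u.py
```

```text
time: 13.22
eef_pos: [0.5743, 0.005, 0.3211]
tcp_rot: [0.999, 0.036, -0.0, -0.001]
contact_force: [-2.2, -0.4, 2.0]
opening: 0.342
finger_force: 70.9
t 13.22 q 0.97 meas -4.3 est c -4.7 v 24.8 b 1.2 | tip x -5.7 y 2.8 z-surf -13.4 F 5.1 | u 11.4 -> dy row -0.022  tcpz 0.3211
rho 0: u 25.7 row -0.057 -> c 3.2 v -6.1; rho 0.3: u 21.5 row -0.047 -> c 3.3 v -1.7; rho 0.6: u 17.3 row -0.036 -> c 3.5 v 2.7; xi 8.2
```

```bash
python3 -m handwheel '[[0.0025,-0.018,0,0,0,0,-1],[0.005,-0.035,0.001,0,0,0,-1],[0.0075,-0.047,0.001,0,0,0,-1]]' && python3 step.py 5 && python3 u.py
```

```text
time: 13.65
eef_pos: [0.576, 0.0227, 0.3205]
tcp_rot: [0.999, 0.036, -0.0, -0.0]
contact_force: [-2.4, -0.3, 2.5]
opening: 0.339
finger_force: 70.9
t 13.65 q 0.97 meas 8.3 est c 8.0 v 13.5 b 1.6 | tip x -2.7 y 19.6 z-surf -14.0 F 4.8 | u 21.5 -> dy row -0.005  tcpz 0.3206
rho 0: u 32.3 row -0.032 -> c 9.2 v -17.7; rho 0.3: u 24.6 row -0.012 -> c 9.5 v -9.7; rho 0.6: u 16.9 row 0.007 -> c 9.9 v -1.7; xi 15.0
```

```bash
python3 -m handwheel '[[0.0025,-0.003,0,0,0,0,-1],[0.005,-0.006,0,0,0,0,-1],[0.0075,-0.008,0,0,0,0,-1]]' && python3 step.py 5 && python3 u.py
```

```text
time: 14.08
eef_pos: [0.5792, 0.0255, 0.3208]
tcp_rot: [0.999, 0.036, 0.0, 0.0]
contact_force: [-2.6, -0.4, 1.6]
opening: 0.341
finger_force: 70.9
t 14.07 q 0.96 meas 10.5 est c 10.5 v -4.1 b 1.7 | tip x 0.5 y 22.0 z-surf -13.8 F 4.4 | u 11.7 -> dy row 0.026  tcpz 0.3208
rho 0: u 5.5 row 0.041 -> c 4.8 v -9.2; rho 0.3: u 1.2 row 0.052 -> c 5.0 v -4.7; rho 0.6: u -3.1 row 0.063 -> c 5.1 v -0.2; xi 8.4
```

```bash
python3 -m handwheel '[[0.0025,0.014,0,0,0,0,-1],[0.005,0.028,0,0,0,0,-1],[0.0075,0.042,0,0,0,0,-1]]' && python3 step.py 5 && python3 u.py
```

```text
time: 14.5
eef_pos: [0.5835, 0.0083, 0.3208]
tcp_rot: [0.999, 0.036, 0.0, 0.0]
contact_force: [-2.7, 0.5, 1.8]
opening: 0.343
finger_force: 70.9
t 14.50 q 0.98 meas 4.4 est c 4.4 v -8.1 b 1.6 | tip x 3.6 y 4.0 z-surf -13.7 F 4.7 | u 2.8 -> dy row 0.003  tcpz 0.3208
rho 0: u 1.4 row 0.007 -> c 1.6 v -3.2; rho 0.3: u 1.3 row 0.007 -> c 1.6 v -3.0; rho 0.6: u 1.2 row 0.007 -> c 1.7 v -2.9; xi 0.2
```

```bash
python3 -m handwheel '[[0.003,0.002,0,0,0,0,-1],[0.006,0.005,0,0,0,0,-1],[0.009,0.007,0,0,0,0,-1]]' && python3 step.py 5 && python3 u.py
```

```text
time: 14.92
eef_pos: [0.5871, 0.0066, 0.3207]
tcp_rot: [0.999, 0.036, 0.0, -0.0]
contact_force: [-1.6, 0.1, 1.9]
opening: 0.341
finger_force: 70.9
t 14.93 q 0.98 meas 1.4 est c 1.4 v -5.1 b 1.6 | tip x 7.1 y 2.4 z-surf -13.8 F 4.2 | u -0.1 -> dy row 0.006  tcpz 0.3207
rho 0: u -3.5 row 0.015 -> c -0.5 v 0.9; rho 0.3: u -2.9 row 0.013 -> c -0.5 v 0.3; rho 0.6: u -2.2 row 0.012 -> c -0.5 v -0.4; xi -1.2
```

```bash
python3 -m handwheel '[[0.003,0.004,0,0,0,0,-1],[0.006,0.009,0.001,0,0,0,-1],[0.009,0.013,0.001,0,0,0,-1]]' && python3 step.py 5 && python3 u.py
```

```text
time: 15.35
eef_pos: [0.591, 0.0015, 0.3202]
tcp_rot: [0.999, 0.036, -0.0, 0.0]
contact_force: [-2.4, -0.6, 1.2]
opening: 0.336
finger_force: 70.9
t 15.35 q 0.98 meas -2.1 est c -2.0 v -3.6 b 1.4 | tip x 10.6 y -3.1 z-surf -14.1 F 4.0 | u -3.7 -> dy row 0.002  tcpz 0.3202
rho 0: u -6.6 row 0.009 -> c -2.4 v 4.5; rho 0.3: u -4.6 row 0.004 -> c -2.5 v 2.5; rho 0.6: u -2.6 row -0.001 -> c -2.5 v 0.4; xi -3.9
```

```bash
python3 -m handwheel '[[0.003,0.002,0.001,0,0,0,-1],[0.006,0.004,0.002,0,0,0,-1],[0.009,0.006,0.003,0,0,0,-1]]' && python3 step.py 5 && python3 u.py
```

```text
time: 15.78
eef_pos: [0.5949, -0.0005, 0.3192]
tcp_rot: [0.999, 0.036, 0.0, 0.0]
contact_force: [-2.5, 0.5, 3.4]
opening: 0.342
finger_force: 70.9
t 15.78 q 0.98 meas -3.0 est c -3.0 v 1.5 b 1.4 | tip x 14.3 y -5.3 z-surf -15.1 F 5.6 | u -0.9 -> dy row -0.011  tcpz 0.3191
rho 0: u 2.6 row -0.020 -> c -0.9 v 1.7; rho 0.3: u 3.7 row -0.023 -> c -1.0 v 0.6; rho 0.6: u 4.8 row -0.025 -> c -1.0 v -0.6; xi -2.2
```

```bash
python3 -m handwheel '[[0.003,-0.007,0,0,0,0,-1],[0.006,-0.014,0,0,0,0,-1],[0.009,-0.02,0,0,0,0,-1]]' && python3 step.py 5 && python3 u.py
```

```text
time: 16.2
eef_pos: [0.5978, 0.0082, 0.3191]
tcp_rot: [0.999, 0.036, -0.0, -0.0]
contact_force: [-2.4, 0.1, 3.0]
opening: 0.343
finger_force: 70.9
t 16.20 q 0.98 meas 0.9 est c 0.8 v 5.3 b 1.5 | tip x 17.9 y 3.4 z-surf -14.8 F 5.0 | u 6.5 -> dy row -0.008  tcpz 0.3191
rho 0: u 11.9 row -0.021 -> c 2.4 v -4.5; rho 0.3: u 10.1 row -0.017 -> c 2.4 v -2.7; rho 0.6: u 8.3 row -0.012 -> c 2.5 v -0.8; xi 3.5
```

```bash
python3 -m handwheel '[[0.003,-0.006,0,0,0,0,-1],[0.006,-0.012,0,0,0,0,-1],[0.009,-0.018,0.001,0,0,0,-1]]' && python3 step.py 5 && python3 u.py
```

```text
time: 16.62
eef_pos: [0.6009, 0.0154, 0.3187]
tcp_rot: [0.999, 0.036, -0.0, -0.0]
contact_force: [-1.9, -0.4, 2.1]
opening: 0.343
finger_force: 70.9
t 16.62 q 0.97 meas 2.3 est c 2.3 v -3.6 b 1.5 | tip x 21.5 y 10.4 z-surf -15.0 F 4.9 | u 0.1 -> dy row 0.026  tcpz 0.3187
rho 0: u -10.7 row 0.053 -> c -1.6 v 3.0; rho 0.3: u -10.9 row 0.053 -> c -1.6 v 3.3; rho 0.6: u -11.1 row 0.054 -> c -1.6 v 3.5; xi 0.4
```

```bash
python3 -m handwheel '[[0.003,0.018,0,0,0,0,-1],[0.006,0.034,0.001,0,0,0,-1],[0.009,0.046,0.001,0,0,0,-1]]' && python3 step.py 5 && python3 u.py
```

```text
time: 17.05
eef_pos: [0.6059, -0.0039, 0.3183]
tcp_rot: [0.999, 0.036, -0.0, 0.0]
contact_force: [-1.5, -1.3, 2.6]
opening: 0.339
finger_force: 70.9
t 17.05 q 0.98 meas -2.2 est c -2.1 v 1.5 b 1.5 | tip x 25.1 y -9.7 z-surf -15.1 F 4.9 | u 2.3 -> dy row -0.030  tcpz 0.3183
rho 0: u 14.1 row -0.060 -> c 1.7 v -3.3; rho 0.3: u 14.8 row -0.061 -> c 1.7 v -4.0; rho 0.6: u 15.5 row -0.063 -> c 1.7 v -4.8; xi -1.3
```

```bash
python3 -m handwheel '[[0.003,-0.02,0,0,0,0,-1],[0.006,-0.038,0.001,0,0,0,-1],[0.009,-0.044,0.001,0,0,0,-1]]' && python3 step.py 5 && python3 u.py
```

```text
time: 17.48
eef_pos: [0.6079, 0.0163, 0.3178]
tcp_rot: [0.999, 0.037, -0.0, -0.001]
contact_force: [-3.2, -0.2, 2.7]
opening: 0.342
finger_force: 71.0
t 17.48 q 0.97 meas 2.3 est c 2.2 v 0.5 b 1.5 | tip x 28.5 y 10.6 z-surf -15.2 F 5.1 | u 3.2 -> dy row 0.018  tcpz 0.3178
rho 0: u -3.2 row 0.034 -> c -0.1 v 0.2; rho 0.3: u -4.4 row 0.038 -> c -0.0 v 1.5; rho 0.6: u -5.7 row 0.041 -> c 0.0 v 2.8; xi 2.5
```

```bash
python3 -m handwheel '[[0.003,0.014,0,0,0,0,-1],[0.006,0.025,0.001,0,0,0,-1],[0.009,0.028,0.001,0,0,0,-1]]' && python3 step.py 5 && python3 u.py
```

```text
time: 17.9
eef_pos: [0.6127, 0.0031, 0.3175]
tcp_rot: [0.999, 0.036, 0.0, 0.0]
contact_force: [-1.4, -0.8, 2.0]
opening: 0.346
finger_force: 70.9
t 17.90 q 0.97 meas -1.2 est c -1.1 v -2.2 b 1.4 | tip x 32.4 y -2.9 z-surf -15.0 F 4.8 | u -0.9 -> dy row -0.005  tcpz 0.3175
rho 0: u -0.1 row -0.007 -> c -0.7 v 1.4; rho 0.3: u 1.1 row -0.010 -> c -0.8 v 0.2; rho 0.6: u 2.2 row -0.013 -> c -0.8 v -1.0; xi -2.2
```

```bash
python3 -m handwheel '[[0.003,-0.003,0,0,0,0,-1],[0.006,-0.005,0.001,0,0,0,-1],[0.009,-0.007,0.001,0,0,0,-1]]' && python3 step.py 5 && python3 u.py
```

```text
time: 18.32
eef_pos: [0.616, 0.0073, 0.3171]
tcp_rot: [0.999, 0.036, 0.0, -0.0]
contact_force: [-1.8, 0.4, 3.1]
opening: 0.344
finger_force: 70.9
t 18.32 q 0.97 meas -0.7 est c -0.7 v -0.0 b 1.5 | tip x 35.9 y 1.1 z-surf -14.9 F 5.5 | u 0.2 -> dy row 0.002  tcpz 0.3171
rho 0: u -1.2 row 0.006 -> c -0.8 v 1.6; rho 0.3: u -0.8 row 0.005 -> c -0.8 v 1.2; rho 0.6: u -0.4 row 0.004 -> c -0.8 v 0.8; xi -0.7
```

```bash
python3 -m handwheel '[[0.003,0.001,0,0,0,0,-1],[0.006,0.002,0.001,0,0,0,-1],[0.009,0.003,0.001,0,0,0,-1]]' && python3 step.py 5 && python3 u.py
```

```text
time: 18.75
eef_pos: [0.6196, 0.0061, 0.3167]
tcp_rot: [0.999, 0.036, -0.0, -0.0]
contact_force: [-1.2, 0.3, 2.6]
opening: 0.341
finger_force: 70.9
t 18.75 q 0.96 meas -2.5 est c -2.4 v -3.5 b 1.4 | tip x 39.5 y -0.5 z-surf -14.8 F 4.7 | u -5.4 -> dy row 0.012  tcpz 0.3167
rho 0: u -12.9 row 0.031 -> c -3.8 v 7.3; rho 0.3: u -10.7 row 0.026 -> c -3.9 v 5.0; rho 0.6: u -8.5 row 0.020 -> c -4.0 v 2.7; xi -4.2
```

```bash
python3 -m handwheel '[[0.002,0.009,0,0,0,0,-1],[0.004,0.017,0.001,0,0,0,-1],[0.006,0.02,0.001,0,0,0,-1]]' && python3 step.py 5 && python3 u.py
```

```text
time: 19.18
eef_pos: [0.6226, -0.0022, 0.3163]
tcp_rot: [0.999, 0.036, 0.0, 0.0]
contact_force: [-0.9, -0.3, 2.3]
opening: 0.343
finger_force: 70.9
t 19.18 q 0.97 meas -4.7 est c -4.6 v 1.6 b 1.3 | tip x 41.9 y -9.0 z-surf -14.8 F 5.0 | u -2.8 -> dy row -0.015  tcpz 0.3163
rho 0: u 1.6 row -0.026 -> c -1.7 v 3.3; rho 0.3: u 3.6 row -0.031 -> c -1.8 v 1.2; rho 0.6: u 5.5 row -0.036 -> c -1.9 v -0.8; xi -3.8
```

```bash
python3 -m handwheel '[[0,0,-0.06,0,0,0,-1],[0,0,-0.14,0,0,0,-1],[0,0,-0.2,0,0,0,-1],[-0.05,-0.01,-0.24,0,0,0,-1],[-0.09,-0.02,-0.25,0,0,0,-1],[-0.1,-0.02,-0.25,0,0,0,-1],[-0.1,-0.02,-0.25,0,0,0,-1]]' && sed -i 's/S\["F"\];n/0.;n/' step.py && python3 step.py 0
python3 -m handwheel '[[0,0,0,0,0,0,-1],[0,0,0,0,0,0,-1],[0,0,0,0,0,0,-1],[0,0,0,0,0,0,-1],[0,0,0,0,0,0,-1],[0,0,0,0,0,0,-1],[0,0,0,0,0,0,-1],[0,0,0,0,0,0,-1],[0,0,0,0,0,0,-1],[0,0,0,0,0,0,-1],[0,0,0,0,0,0,-1],[0,0,0,0,0,0,-1]]' >/dev/null; python3 step.py 0
python3 -m handwheel '[[0,0,0,0,0,0,-1],[0,0,0,0,0,0,-1],[0,0,0,0,0,0,-1],[0,0,0,0,0,0,-1],[0,0,0,0,0,0,-1],[0,0,0,0,0,0,-1],[0,0,0,0,0,0,-1],[0,0,0,0,0,0,-1],[0,0,0,0,0,0,-1],[0,0,0,0,0,0,-1],[0,0,0,0,0,0,-1],[0,0,0,0,0,0,-1]]' >/dev/null; python3 step.py 0
```

```text
time: 20.1
eef_pos: [0.5821, 0.0034, 0.4149]
tcp_rot: [0.999, 0.036, -0.0, -0.0]
contact_force: [-0.2, 0.4, -2.3]
opening: 0.341
finger_force: 70.3
t 20.10 q 0.97 meas -1.6 est c -1.6 v 2.1 b 1.3 | tip x 1.9 y -0.4 z-surf 80.3 F 0.2 | u 0.4 -> dy row -0.002  tcpz 0.4149
t 21.65 q 0.98 meas 2.0 est c 2.0 v 1.9 b 1.3 | tip x 1.7 y -0.4 z-surf 81.7 F -0.0 | u 5.9 -> dy row -0.016  tcpz 0.4163
t 23.20 q 0.98 meas 2.7 est c 2.7 v 0.0 b 1.3 | tip x 1.7 y -0.4 z-surf 81.7 F 0.1 | u 5.6 -> dy row -0.015  tcpz 0.4163
```

```bash
for i in 1 2 3; do python3 -m handwheel '[[0,0,0,0,0,0,-1],[0,0,0,0,0,0,-1],[0,0,0,0,0,0,-1],[0,0,0,0,0,0,-1],[0,0,0,0,0,0,-1],[0,0,0,0,0,0,-1],[0,0,0,0,0,0,-1],[0,0,0,0,0,0,-1],[0,0,0,0,0,0,-1],[0,0,0,0,0,0,-1],[0,0,0,0,0,0,-1],[0,0,0,0,0,0,-1]]' >/dev/null; python3 step.py 0; done
python3 -c "
from h import *
s=eyes.read_camera('side')[:,:,::-1];cv2.imwrite('pics/end.png',cv2.resize(s[60:280,220:430],(570,597)))"
```

```text
t 24.75 q 0.98 meas 3.4 est c 3.4 v 0.4 b 1.3 | tip x 1.7 y -0.4 z-surf 81.7 F -0.1 | u 6.9 -> dy row -0.018  tcpz 0.4163
t 26.30 q 0.98 meas 3.8 est c 3.8 v 0.2 b 1.3 | tip x 1.7 y -0.4 z-surf 81.7 F -0.2 | u 7.4 -> dy row -0.019  tcpz 0.4163
t 27.85 q 0.98 meas 3.9 est c 3.9 v 0.0 b 1.3 | tip x 1.7 y -0.4 z-surf 81.7 F -0.6 | u 7.4 -> dy row -0.019  tcpz 0.4163
```

View pics/end.png

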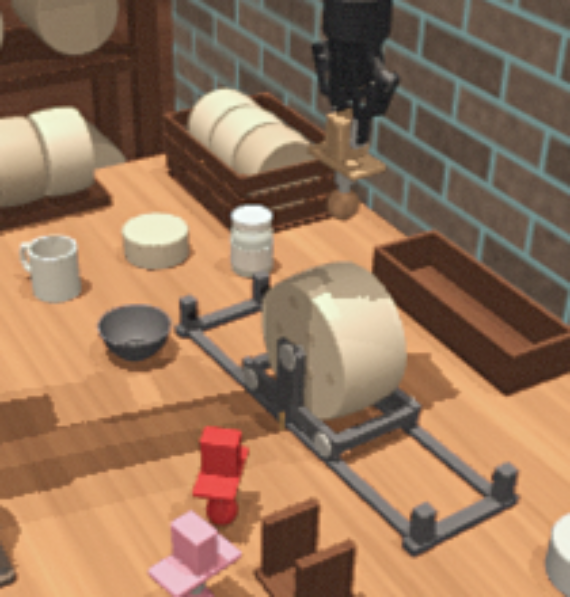

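The final picture shows the brush held with its ball at crop (342,205), clear above the cheese, and the carriage at rest mid-rail with everything else in place.

```bash
python3 -c "
from plant import ctrl
print(ctrl.sign_off())"
```

```text
the job is handed in; nothing more can be done
None
```

The job is done and handed in: the brush went from the near edge to the far edge in about 11 s at roughly 4–5.6 N (mostly near 5). The carriage stayed within about 25 mm of its start and came to rest mid-rail, with the brush held about 80 mm above the cheese; the job took about 28 s of the 67 s allowed.

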